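# Turn a plant label through the twisted wire guide

## Task

Take the short wooden plant label with the rounded top out of the rack and drop it through the twisted wire guide, which turns it half over on the way down, so that it ends standing on the guide's wooden foot between the wires with its steel stud facing the front of the guide (the side where the foot board sticks out, towards the robot). Leave the taller square-topped label standing in the rack.

Things in the scene. Friction and masses are not known exactly. Their poses are not given: they have to be found in the camera images.
- label: Short wooden plant label, rounded top, 64 mm tall, 36 wide, 8 thick, 25 g, loose and upright in a rack slot. Origin: centre of underside, 6 mm above the plank; z up, y along the width, x out of the face with a steel stud (12 mm across, 4 proud, centred 27 above the underside), at first facing away from the robot. Top is a half circle, lower corners cut 12 mm at 45 degrees..
- tall_label: The other label, to be left alone: 85 mm tall, square top, otherwise alike, same frame. Both stand, upper parts clear, in a fixed dark wooden rack (70 x 190 mm, 26 high), in two slots (11 x 40 mm, 20 deep) 90 mm apart along the labels' y; which label is in which slot varies.
- guide: Fixed guide of eight 4 mm polished steel bars on a 12 mm wooden foot. Origin: on its vertical axis, under the foot; z up, x to its back. Passage 22 (x) by 41 (y) mm at top and bottom; bars turn 180 degrees about z from 55 to 245 mm height, flare to 32 x 59 at the open mouth, 262 high. Let go 15-30 mm deep in the mouth, a label falls into a groove on the foot; put in stud to back, it lands stud to front.
- guide_front (a point): Middle of the upper front edge of the guide's foot board (80 mm wide), 65 mm from the guide's axis along its -x and 12 mm above the plank: marks the front of the guide, facing roughly to the robot.
Not all that is in view belongs to the job. What is shaped like the label but turquoise is not meant.

How it is judged:
By the outcome, as a careful person would: the job done as asked, in the order asked, and still so for the second after the job is handed in, with the robot touching nothing.
It also fails if it takes over 38 s, if anything falls off the work surface, if the arm or the gripper's body presses on something with over 40 N, if the wrist force passes 120 N, or if a joint passes its speed limit or range.

## Robot

A 6-joint arm with a two-finger parallel gripper is mounted at the origin on the work surface. World frame = base frame: x ahead of the robot, y to its left, z up, the work surface at z = 0. Lengths are in m, angles in rad, forces in N, time in s.
With the tool pointing down it reaches from about 0.35 to 0.85 m from the base axis. Payload 8.1 kg.
Tool frame: the origin (TCP) lies at the very end of the fingers, on their centre line; the grasp point (between the pads) lies 19 mm behind it; z points along the fingers, y is the line along which they close (so a half turn about z gives the same grasp; the last joint's range is limited). The gripper opens to 93 mm and grips with 3 to 60 N. Pads are 15 mm wide; open, the fingers measure 128 mm over their backs; the gripper's body (75 mm by 188 mm) begins 65 mm behind the grasp point.
Start: joints at [1.149, 0.13, 1.488, -0, 1.523, -0.085], TCP at [0.198, 0.566, 0.219] pointing down, gripper open.
Joint ranges: [-2.96, 2.96], [-0.89, 2.26], [0.02, 2.5], [-1.34, 4.48], [0, 2.73], [-2.66, 2.66]. Speed limits (rad/s): [2.39, 2.39, 2.79, 3.14, 3.14, 3.14].

## Interface

Orientations are given as a rotation vector (axis times angle).
In Python, from rig import robot gives the robot as it stands. The module is installed in compiled form; this text tells all that it offers.
- The arm moves only by the shell command python3 -m crank 'ROWS' [FORCE]. ROWS is JSON, one flat list of numbers, 7 for each row, row after row: the turn, a rotation vector about the world's x, y, z in degrees, then the shift along the world's x, y, z in mm, then the gripper's target within -1 to 1 (shut at 1, half-way at 0, fully open at -1). In form: [ax, ay, az, tx, ty, tz, jaw, ax, ay, az, tx, ty, tz, jaw, ...]. A call has 1 to 12 rows; each row shifts and turns the commanded pose from where the row before left it; what a row does not reach is not made up. A row lasts 1/8 s, in which the tool goes at most 62.5 mm and 10.7 degrees, less where a joint would pass 70% of its speed; a pose out of reach is approached as far as the arm can. A call is refused whole if a number of a shift passes 62.5 or a number of a turn 10.7, either way. A call with a gripper value outside its range is refused whole. The fingers move at their own pace and stop on an object; FORCE is the grip in N (left out, the last holds). Time passes only in rows, so rows that do not move let the fingers close. It gives the time, the measured TCP pose, the force, the opening and the grip force at its end, in the units of the state.
- robot.state(): the state, without advancing time (a new reading comes with each control period).
- robot.get_image(name): name is "side" or "top" or "wrist"; returns a dict with "img" (384x512x3 uint8, red, green, blue), "z_map" (384x512 float32, m along the optical axis (not along the pixel's ray), 0 where there is no reading), "camera_matrix" (3x3 intrinsics, pixels), "rvec" (rotation vector, rad) and "tvec" (3), from world to camera coordinates, as OpenCV has them; the wrist camera has in their place "T_tool_cam" (4x4, takes a point from camera to tool coordinates, whose origin is the TCP and whose axes are the flange's). Camera axes: x right, y down, z forward; pixel columns grow to the right and rows downward; lengths in m; the calibration is good to about 2 mm. A picture is of the moment at which its call begins: read the wrist's pose just before it.
- robot.hand_in(): hands the job in; it is judged then, once.
Trained networks look in a picture, given as the dict that the camera call returned (one of the last four; its "shot" number tells which), for a name from the list of things; names that differ only in an ending like _2 or _b are one class to them, and where a whole thing is asked for, a point or a joint stands for the part that bears it (a point fixed in the world has none). Each returns a list of dicts, best first, with "score" (0 to 1); they miss things now and then, are a little off and sometimes report something else, mostly with a low value. They report only what shows in the picture. A call takes as long as a camera call. They do not tell look-alikes from the thing itself.
- robot.search_frame(picture, query): "at" ([column, row] in pixels, amid what is visible of it).
- robot.regions_of(picture, query): "region" (384x512 bool, what is visible of it) and "at" ([column, row] in pixels, amid what is visible of it).
- robot.landmark_of(picture, query): "at" ([column, row] in pixels: a listed point, or the origin of a listed thing).
The state is a dict: "time_s": time; "qpos": joint angles; "dq": joint speeds; "effort": joint torques, N m; "position": TCP position; "orientation": TCP orientation; "ft_force": force on the tool from outside, world axes, zero at the start; "torque": the same for the moment, N m; "width": opening from 0.0 (shut) to 1.0 (fully open); "grip_force": force on a finger pad.
Only numpy, scipy, OpenCV 4.12 (cv2) and the standard library are available. Lean on these libraries where they do the work, as an engineer would, in place of code of your own. Each camera call takes 0.05 s, during which the arm holds its last target. There are 200 camera calls.

## Working session

There is one attempt and no reset: what is moved stays moved. The work goes in short steps, Python scripts to look and compute and a shell command to move; the robot and the scene stay as the last step left them, time stands still between calls to the robot, and variables do not carry over. Pictures are saved under pics/ and viewed, at most 10 in all, crops included, and the job is handed in when it is done.

```bash
mkdir -p pics; cat > h.py <<'E'
import numpy as np, cv2
from scipy.spatial.transform import Rotation as R
from rig import robot
def w2c(p):
    if "rvec" in p:
        return cv2.Rodrigues(np.array(p["rvec"],float))[0], np.array(p["tvec"],float).ravel()
    s=p["st"]; T=np.eye(4); T[:3,:3]=R.from_rotvec(s["orientation"]).as_matrix(); T[:3,3]=s["position"]
    M=np.linalg.inv(T@np.array(p["T_tool_cam"])); return M[:3,:3],M[:3,3]
def shot(n):
    s=robot.state(); p=robot.get_image(n); P=p
    P["st"]=s; return P
def cloud(p):
    K=p["camera_matrix"]; z=p["z_map"]; v,u=np.mgrid[:384,:512]
    c=np.stack([(u-K[0][2])*z/K[0][0],(v-K[1][2])*z/K[1][1],z],-1)
    r,t=w2c(p); w=(c-t)@r; w[z==0]=np.nan; return w
def proj(p,X):
    r,t=w2c(p); c=np.atleast_2d(X)@r.T+t; q=c@np.array(p["camera_matrix"]).T; return q[:,:2]/q[:,2:]
def ray(p,at,z):
    K=np.array(p["camera_matrix"]); r,t=w2c(p); d=np.linalg.inv(K)@[at[0],at[1],1]@r; o=-t@r
    return o+d*(z-o[2])/d[2]
def save(p,n): cv2.imwrite(f"pics/{n}.png",p["img"][:,:,::-1])
E
python3 - <<'E'
from h import *
np.set_printoptions(precision=4,suppress=True)
print(robot.state())
for n in ["top","side","wrist"]:
    p=shot(n); save(p,n); W=cloud(p)
    for q in ["label","tall_label","guide"]:
        for f in (robot.regions_of,robot.landmark_of):
            for d in f(p,q)[:3]:
                s=""
                if "region" in d:
                    w=W[d["region"]]; w=w[~np.isnan(w[:,0])]; s=(np.percentile(w,[3,50,97],axis=0),len(w))
                print(n,q,d["score"],d["at"],s)
    for d in robot.landmark_of(p,"guide_front")[:2]: print(n,"front",d["score"],d["at"],ray(p,d["at"],.012))
E
python3 -c "
import cv2,numpy as np
a=[cv2.imread(f'pics/{n}.png') for n in('top','side')]
"
```

```text
{'time_s': 0.0, 'qpos': array([ 1.1486,  0.1312,  1.4893,  0.    ,  1.523 , -0.0854]), 'dq': array([-0.001 ,  0.0008,  0.    , -0.0007, -0.0002, -0.0004]), 'effort': array([ -0.0002, -55.9828, -49.1776,   0.0768,   0.0349,  -0.0001]), 'position': array([0.198 , 0.5658, 0.2176]), 'orientation': array([-0.5264, -3.0967,  0.0028]), 'ft_force': array([-0.6578,  0.6142, -0.1586]), 'torque': array([0.0171, 0.0099, 0.0244]), 'grip_force': 0.0, 'width': 1.000745822188508}
top label 0.63 [344.9, 180.2] (array([[ 0.5735, -0.3455,  0.0158],
       [ 0.5781, -0.3288,  0.0602],
       [ 0.5838, -0.3147,  0.072 ]]), 64)
top label 0.62 [361.6, 223.1] (array([[ 0.4437, -0.3869,  0.0062],
       [ 0.46  , -0.3813,  0.0481],
       [ 0.4764, -0.3782,  0.0664]]), 97)
top label 0.47 [359.3, 224.3] 
top label 0.47 [343.9, 146.2] 
top label 0.47 [386.1, 204.4] 
top tall_label 0.61 [310.3, 187.3] (array([[ 0.5507, -0.262 ,  0.0203],
       [ 0.5561, -0.2443,  0.0793],
       [ 0.5642, -0.2281,  0.0946]]), 95)
top tall_label 0.64 [309.2, 192.4] 
top tall_label 0.54 [188.4, 231.1] 
top guide 0.59 [181.1, 205
[... 615 characters left out ...]
19 , -0.4442,  0.0643]]), 300)
side label 0.81 [340.7, 259.9] 
side label 0.72 [265.4, 308.1] 
side label 0.61 [286.8, 258.0] 
side tall_label 0.72 [268.4, 211.5] (array([[ 0.5485, -0.2644,  0.0286],
       [ 0.5546, -0.2508,  0.064 ],
       [ 0.5626, -0.2283,  0.092 ]]), 275)
side tall_label 0.56 [234.8, 143.4] (array([[ 0.4509,  0.0649, -0.0017],
       [ 0.5061,  0.0967,  0.0276],
       [ 0.5521,  0.5483,  0.246 ]]), 1296)
side tall_label 0.67 [266.2, 233.1] 
side guide 0.6 [232.1, 151.8] (array([[ 0.4495,  0.0633, -0.0018],
       [ 0.5023,  0.0942,  0.0305],
       [ 0.5575,  0.5113,  0.252 ]]), 1213)
side guide 0.86 [237.4, 165.3] 
side front 0.8 [210.1, 167.3] [0.4346 0.0826 0.012 ]
```

View pics/top.png

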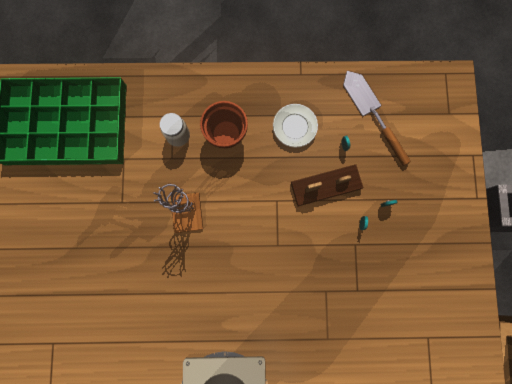

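View pics/side.png

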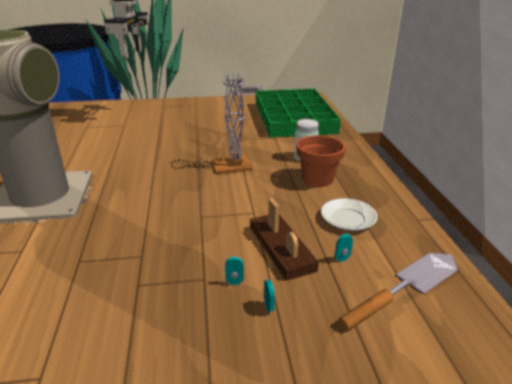

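The top view shows the guide at about (175,205), its foot sticking out towards the robot at (190,230). The rack is at (327,186), with the tall label on the left at (315,186) and the short one on the right at (345,180). Three turquoise decoys stand around the rack. In the side view the square-topped label is at (273,215) and the rounded one at (292,243), which agrees.

```bash
python3 - <<'E'
from h import *
np.set_printoptions(precision=4,suppress=True)
p=shot("wrist");print(p["T_tool_cam"],p["camera_matrix"])
for n in ["top","side"]:
    p=shot(n);W=cloud(p)
    m=(abs(W[...,0]-.5)<.1)&(abs(W[...,1]-.1)<.1)
    for lo,hi in((.235,.28),(.2,.235),(.12,.2)):
        k=m&(W[...,2]>lo)&(W[...,2]<hi); w=W[k]; print(n,lo,len(w),w.mean(0),w.min(0),w.max(0))
    k=m&(W[...,2]>.006)&(W[...,2]<.02); w=W[k][:,:2].astype(np.float32); print(cv2.minAreaRect(w),len(w))
E
```

```text
[[-0.0009 -0.9655 -0.2604  0.0721]
 [ 1.     -0.0007 -0.0009 -0.0003]
 [ 0.0007 -0.2604  0.9655 -0.1658]
 [ 0.      0.      0.      1.    ]] [[274.4022   0.     254.8531]
 [  0.     274.4022 187.3931]
 [  0.       0.       1.    ]]
top 0.235 197 [0.5092 0.1096 0.2498] [0.483  0.0736 0.2352] [0.5364 0.1391 0.2675]
top 0.2 51 [0.506  0.114  0.2204] [0.4862 0.084  0.2005] [0.5312 0.1314 0.235 ]
top 0.12 167 [0.507  0.1058 0.1567] [0.482  0.0792 0.1214] [0.5356 0.1323 0.1992]
((0.5071123838424683, 0.09727125614881516), (0.2086983025074005, 0.1656174659729004), 10.694233894348145) 789
side 0.235 168 [0.5073 0.1041 0.2494] [0.4804 0.0721 0.2353] [0.5333 0.1422 0.2641]
side 0.2 119 [0.5076 0.1021 0.217 ] [0.4853 0.0814 0.2003] [0.5288 0.1324 0.2349]
side 0.12 318 [0.5065 0.1038 0.1605] [0.48   0.0776 0.12  ] [0.5348 0.1357 0.2   ]
((0.4960101842880249, 0.10323024541139603), (0.10585276037454605, 0.0856318548321724), 8.403948783874512) 442
```

```bash
python3 -m crank '[0,0,-5,26,-38,17,-1,0,0,-5,26,-38,17,-1,0,0,-5,26,-38,17,-1,0,0,-5,26,-38,17,-1,0,0,-5,26,-38,17,-1,0,0,-5,26,-38,17,-1,0,0,-5,26,-38,17,-1,0,0,-5,26,-38,17,-1,0,0,-5,26,-38,17,-1,0,0,-5,26,-38,17,-1,0,0,-5,26,-38,17,-1,0,0,-5,26,-38,17,-1]' 15
python3 -m crank '[0,0,0,0,0,0,-1,0,0,0,0,0,0,-1]'
python3 - <<'E'
from h import *
np.set_printoptions(precision=4,suppress=True)
p=shot("wrist");save(p,"w1");W=cloud(p);print(p["st"]["position"],p["st"]["orientation"])
for d in robot.landmark_of(p,"guide_front")[:2]: print("front",d["score"],d["at"],ray(p,d["at"],.012))
for d in robot.landmark_of(p,"guide")[:2]: print("guide",d["score"],d["at"],ray(p,d["at"],0))
k=(abs(W[...,0]-.5)<.06)&(abs(W[...,1]-.1)<.06)&(W[...,2]>.24)&(W[...,2]<.275); w=W[k];print(len(w),w.min(0),w.max(0),w.mean(0)); print(cv2.minAreaRect(w[:,:2].astype(np.float32)))
cv2.imwrite("pics/w1b.png",cv2.resize(p["img"][:,:,::-1],(768,576)))
E
```

```text
time_s: 2.85
position: [0.5109, 0.1089, 0.4234]
orientation: [2.008, 2.416, 0.001]
ft_force: [0.7, 0.5, 0.5]
width: 1.002
grip_force: 0.0
time_s: 3.1
position: [0.5101, 0.1106, 0.4223]
orientation: [-2.004, -2.419, 0.0]
ft_force: [-0.2, 0.3, -0.8]
width: 1.0
grip_force: 0.0
[0.5101 0.1106 0.4223] [-2.0037 -2.4189  0.    ]
front 0.82 [223.3, 150.8] [0.4452 0.0941 0.012 ]
front 0.4 [246.5, 295.8] [ 0.5557 -0.2442  0.012 ]
610 [0.4811 0.0729 0.24  ] [0.5366 0.1401 0.2655] [0.5091 0.1051 0.2503]
((0.508770763874054, 0.10615983605384827), (0.061983026564121246, 0.055371709167957306), 58.387367248535156)
```

View pics/w1b.png

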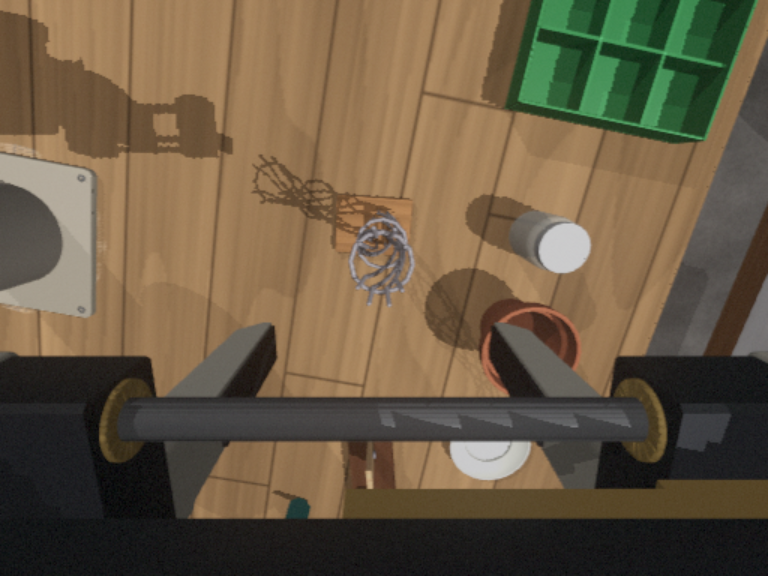

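The guide's mouth is at (382,262) in the doubled wrist view and its foot sticks out towards the robot at (370,225). That gives the axis at about (0.509, 0.105) and a yaw of about 9°.

```bash
python3 -m crank '[0,0,0.4,7,-44,-22,-1,0,0,0.4,7,-44,-22,-1,0,0,0.4,7,-44,-22,-1,0,0,0.4,7,-44,-22,-1,0,0,0.4,7,-44,-22,-1,0,0,0.4,7,-44,-22,-1,0,0,0.4,7,-44,-22,-1,0,0,0.4,7,-44,-22,-1,0,0,0.4,7,-44,-22,-1,0,0,0,5,-45,-22,-1,0,0,0,0,0,0,-1,0,0,0,0,0,0,-1]' 15
python3 - <<'E'
from h import *
np.set_printoptions(precision=4,suppress=True)
p=shot("wrist");W=cloud(p);print(p["st"]["position"],p["st"]["orientation"])
for q in("label","tall_label"):
  for d in robot.regions_of(p,q)[:3]:
    w=W[d["region"]];w=w[(w[:,2]>.045)&(w[:,2]<.11)]
    if len(w)<10: continue
    (c,s,a)=cv2.minAreaRect(w[:,:2].astype(np.float32)); print(q,d["score"],d["at"],c,s,a,len(w),w.max(0),w.mean(0))
    t=w[w[:,2]>w[:,2].max()-.004]; print("top",t.mean(0),np.ptp(t,axis=0))
cv2.imwrite("pics/w2.png",cv2.resize(p["img"][:,:,::-1],(768,576)))
E
```

```text
time_s: 4.75
position: [0.5785, -0.3294, 0.2026]
orientation: [-1.926, -2.481, -0.001]
ft_force: [-0.4, -0.1, 0.5]
width: 1.003
grip_force: 0.0
[ 0.5785 -0.3294  0.2026] [-1.9259 -2.4812 -0.0007]
label 0.95 [332.6, 203.8] (0.6843204498291016, -0.3456648886203766) (0.03471672534942627, 0.008283165283501148) 14.133883476257324 277 [ 0.7004 -0.3381  0.0652] [ 0.6822 -0.3445  0.057 ]
top [ 0.6848 -0.3449  0.063 ] [0.0177 0.0096 0.0039]
label 0.92 [187.0, 248.5] (0.5118951201438904, -0.4534105956554413) (0.008395174518227577, 0.026707759127020836) 9.126791000366211 177 [ 0.5179 -0.4396  0.0648] [ 0.5127 -0.4501  0.0568]
top [ 0.5121 -0.4533  0.0626] [0.0092 0.0135 0.004 ]
label 0.77 [151.9, 189.4] (0.45948126912117004, -0.384952574968338) (0.009124438278377056, 0.03529123589396477) 81.5702896118164 344 [ 0.4774 -0.3784  0.0651] [ 0.4611 -0.3837  0.0569]
top [ 0.4595 -0.3848  0.0629] [0.0207 0.0101 0.0038]
tall_label 0.55 [252.2, 98.8] (0.5571200251579285, -0.24634724855422974) (0.007840447127819061, 0.035028401762247086) 14.318892478942871 336 [ 0.565  -0.229   0.0928] [ 0.5572 -0.2464  0.0907]
top [ 0.5572 -0.2464  0.0907] [0.0154 0.035  0.0039]
```

View pics/w2.png

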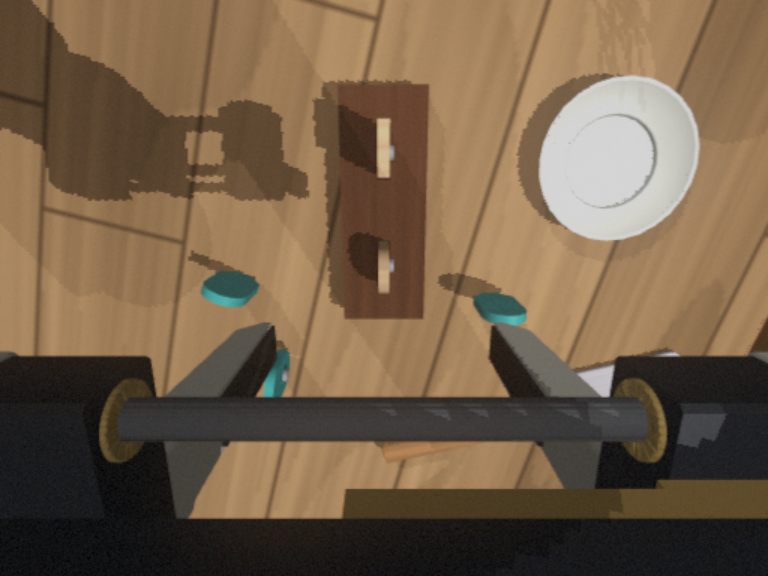

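The wrist view shows the short label at (384,267) and the tall one at (383,148), both with studs to the right, away from the robot. The fingers straddle the short one clear of the turquoise decoys.

```bash
python3 - <<'E'
from h import *
np.set_printoptions(precision=4,suppress=True)
p=shot("wrist");W=cloud(p)
w=W[(np.hypot(W[...,0]-.579,W[...,1]+.333)<.03)&(W[...,2]>.048)]
print(len(w),cv2.minAreaRect(w[:,:2].astype(np.float32)),w.max(0),w.mean(0))
t=w[w[:,2]>w[:,2].max()-.004];print(t.mean(0))
E
```

```text
7803 ((0.5719643831253052, -0.32560718059539795), (0.04620718955993652, 0.03271649777889252), 84.97315216064453) [ 0.5902 -0.3031  0.3307] [ 0.5738 -0.308   0.3156]
[ 0.5723 -0.3075  0.3283]
```

```bash
python3 - <<'E'
from h import *
np.set_printoptions(precision=4,suppress=True)
p=shot("wrist");W=cloud(p)
w=W[(np.hypot(W[...,0]-.579,W[...,1]+.333)<.03)&(W[...,2]>.048)&(W[...,2]<.08)]
print(len(w),cv2.minAreaRect(w[:,:2].astype(np.float32)),w.max(0),w.mean(0))
t=w[w[:,2]>w[:,2].max()-.004];print(t.mean(0))
E
```

```text
224 ((0.5793051719665527, -0.33282235264778137), (0.007987861521542072, 0.03390111029148102), 14.489636421203613) [ 0.5863 -0.3157  0.0712] [ 0.5786 -0.3305  0.0659]
[ 0.5795 -0.3332  0.069 ]
```

```bash
python3 -m crank '[0,0,0,1,-3.5,-30,-0.6,0,0,0,0,0,-40,-0.6,0,0,0,0,0,-40,-0.6,0,0,0,0,0,-30,-0.6,0,0,0,0,0,-20,-0.6,0,0,0,0,0,0,-0.6,0,0,0,0,0,0,-0.6]' 15
python3 -m crank '[0,0,0,0,0,0,1,0,0,0,0,0,0,1,0,0,0,0,0,0,1,0,0,0,0,0,0,1,0,0,0,0,0,0,1,0,0,0,0,0,0,1]' 15
```

```text
time_s: 5.88
position: [0.5803, -0.3347, 0.0445]
orientation: [1.926, 2.479, 0.0]
ft_force: [-0.0, -1.4, -0.4]
width: 0.801
grip_force: 0.0
time_s: 6.62
position: [0.5792, -0.3342, 0.0425]
orientation: [-1.927, -2.481, 0.0]
ft_force: [-0.5, -0.5, 0.1]
width: 0.207
grip_force: 0.0
```

```bash
python3 -m crank '[0,0,0,0,0,0,1,0,0,0,0,0,0,1,0,0,0,0,0,0,1]' 15
python3 -m crank '[0,0,0,0,0,15,1,0,0,0,0,0,30,1,0,0,0,0,0,50,1,0,0,0,0,0,55,1,0,0,0,0,0,55,1,0,0,0,0,0,55,1,0,0,0,0,0,55,1,0,0,0,0,0,0,1,0,0,0,0,0,0,1]' 15
python3 - <<'E'
from h import *
np.set_printoptions(precision=4,suppress=True)
p=shot("wrist")
cv2.imwrite("pics/w3.png",cv2.resize(p["img"][:,:,::-1],(768,576)))
E
```

```text
time_s: 7.0
position: [0.5792, -0.3342, 0.0426]
orientation: [-1.928, -2.481, 0.0]
ft_force: [0.6, 0.1, 0.7]
width: 0.084
grip_force: 15.0
time_s: 8.12
position: [0.5791, -0.3342, 0.3583]
orientation: [1.927, 2.48, -0.0]
ft_force: [-0.0, 0.2, -1.2]
width: 0.084
grip_force: 15.0
```

View pics/w3.png

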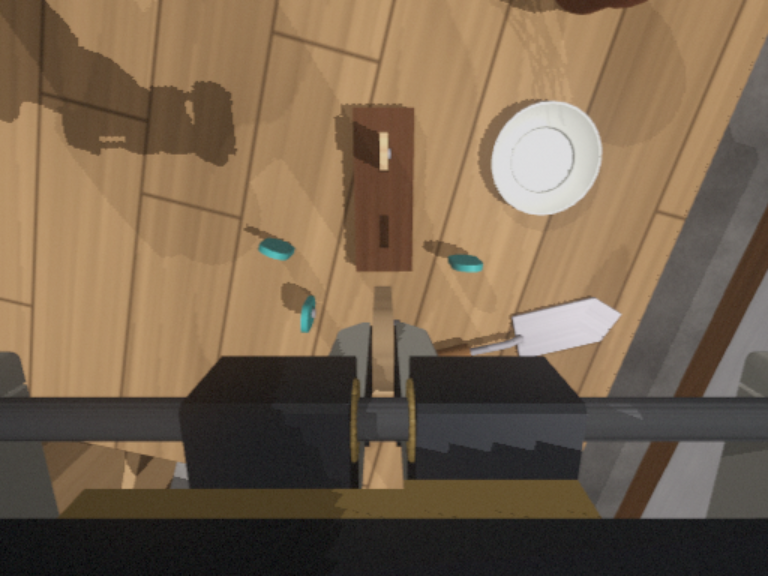

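The label hangs straight between the fingers at (383,335). Its slot is empty and the tall label still stands in the rack.

```bash
python3 -m crank '[0,0,-0.6,-7,43,0,1,0,0,-0.6,-7,44,0,1,0,0,-0.6,-7,44,0,1,0,0,-0.6,-7,44,0,1,0,0,-0.6,-7,44,0,1,0,0,-0.6,-7,44,0,1,0,0,-0.6,-7,44,0,1,0,0,-0.6,-7,44,0,1,0,0,-0.6,-7,44,0,1,0,0,0,-7,44,0,1,0,0,0,0,0,0,1,0,0,0,0,0,0,1]' 15
python3 - <<'E'
from h import *
np.set_printoptions(precision=4,suppress=True)
p=shot("wrist");W=cloud(p);print(p["st"]["position"],p["st"]["orientation"])
z=W[...,2];near=(np.hypot(W[...,0]-.509,W[...,1]-.105)<.05)
w=W[near&(z>.25)&(z<.275)];print(len(w),cv2.minAreaRect(w[:,:2].astype(np.float32)),w.min(0),w.max(0))
w=W[near&(z>.315)&(z<.335)];print("lab",len(w),w.mean(0),cv2.minAreaRect(w[:,:2].astype(np.float32)),w.min(0))
# foot outline
f=(np.hypot(W[...,0]-.48,W[...,1]-.1)<.09)&(z>.0075)&(z<.02)
f=cv2.morphologyEx(f.astype(np.uint8),cv2.MORPH_OPEN,np.ones((4,4)));w=W[f>0];print("foot",len(w),cv2.minAreaRect(w[:,:2].astype(np.float32)))
cv2.imwrite("pics/w4.png",cv2.resize(p["img"][60:300,130:400,::-1],None,fx=2.4,fy=2.4,interpolation=cv2.INTER_CUBIC))
E
```

```text
time_s: 9.68
position: [0.5087, 0.1044, 0.3562]
orientation: [-2.041, -2.387, 0.003]
ft_force: [0.1, -0.5, -0.4]
width: 0.084
grip_force: 15.0
[0.5087 0.1044 0.3562] [-2.0408 -2.3867  0.0034]
248 ((0.5086423754692078, 0.1077813059091568), (0.04001377895474434, 0.06307719647884369), 6.510189056396484) [0.4871 0.0756 0.2502] [0.5307 0.14   0.2649]
lab 12 [0.5054 0.1223 0.3337] ((0.5053716897964478, 0.12222398817539215), (0.00783713348209858, 0.0004156214417889714), 10.74239730834961) [0.5015 0.1216 0.3328]
foot 1378 ((0.4986647963523865, 0.10228179395198822), (0.10628879815340042, 0.0815170481801033), 8.285283088684082)
```

View pics/w4.png

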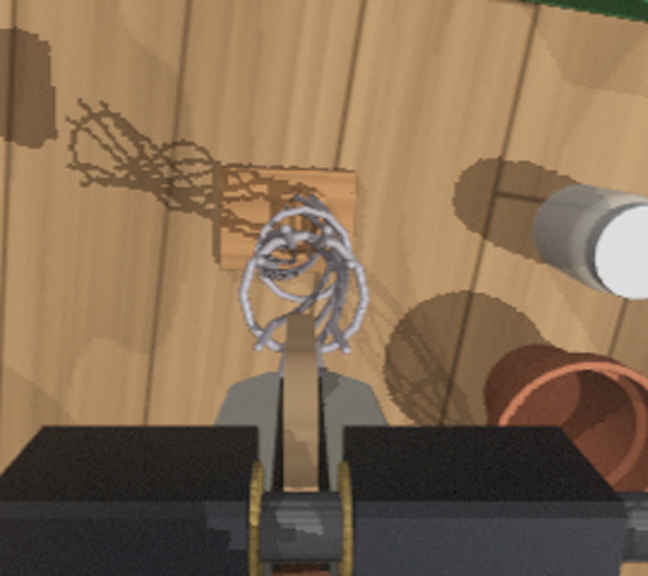

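The label is just above the mouth. The rim centre is at about (305,280) in the crop and the label's lower end at (301,320), aligned with it. I'll shift about 1 mm and lower it to about 20 mm deep.

```bash
python3 -m crank '[0,0,-0.4,1,1,-20,1,0,0,0,0,0,-20,1,0,0,0,0,0,-15,1,0,0,0,0,0,-12,1,0,0,0,0,0,-12,1,0,0,0,0,0,0,1,0,0,0,0,0,0,1]' 15
python3 - <<'E'
from h import *
p=shot("side")
c=proj(p,[[.509,.106,.26]])[0];print(c);x,y=c.astype(int)
cv2.imwrite("pics/s2.png",cv2.resize(p["img"][max(0,y-50):y+110,x-80:x+80,::-1],None,fx=3.6,fy=3.6,interpolation=cv2.INTER_CUBIC))
E
```

```text
time_s: 10.6
position: [0.5105, 0.1058, 0.2792]
orientation: [2.05, 2.38, 0.001]
ft_force: [-0.1, -0.6, -0.6]
width: 0.084
grip_force: 15.0
[233.73502014  76.69996669]
```

View pics/s2.png

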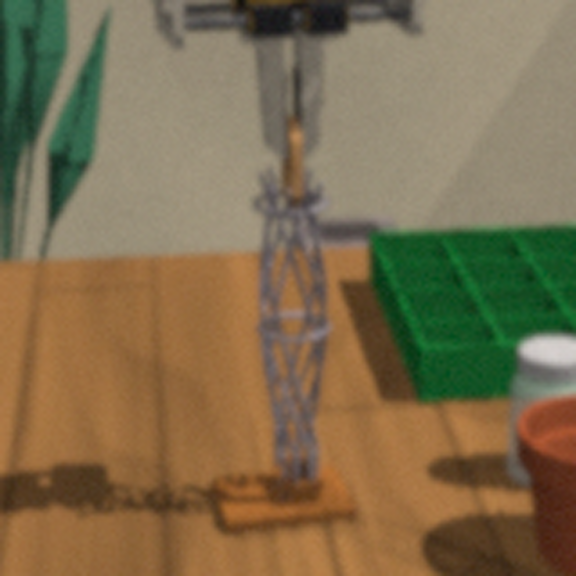

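The label's lower end (295,195) is centred between the wires of the mouth with no contact force. Releasing.

```bash
python3 -m crank '[0,0,0,0,0,0,-1,0,0,0,0,0,0,-1,0,0,0,0,0,0,-1,0,0,0,0,0,0,-1,0,0,0,0,0,0,-1,0,0,0,0,0,0,-1]'
python3 -m crank '[0,0,0,0,0,30,-1,0,0,0,0,0,40,-1,0,0,0,0,0,40,-1,0,0,0,0,0,40,-1,0,0,0,0,0,0,-1,0,0,0,0,0,0,-1]'
python3 - <<'E'
from h import *
np.set_printoptions(precision=4,suppress=True)
p=shot("side");W=cloud(p)
for q in["label"]:
  for d in robot.regions_of(p,q)[:6]:
    w=W[d["region"]];print(d["score"],d["at"],np.nanmin(w,0),np.nanmax(w,0))
a=cv2.resize(p["img"][60:190,185:285,::-1],(440,572),interpolation=cv2.INTER_CUBIC)
p=shot("wrist")
b=cv2.resize(p["img"][60:255,170:290,::-1],(352,572),interpolation=cv2.INTER_CUBIC)
cv2.imwrite("pics/f1.png",np.hstack([a,b]))
E
```

```text
time_s: 11.4
position: [0.5103, 0.1058, 0.2786]
orientation: [-2.051, -2.38, 0.0]
ft_force: [-0.7, 0.1, 0.7]
width: 0.687
grip_force: 0.0
time_s: 12.15
position: [0.5102, 0.1058, 0.4278]
orientation: [-2.05, -2.38, 0.001]
ft_force: [0.4, -0.9, -0.2]
width: 1.003
grip_force: 0.0
0.91 [235.6, 269.6] [ 0.4409 -0.3939 -0.0018] [ 0.4758 -0.3032  0.066 ]
0.89 [345.9, 247.1] [ 0.6656 -0.3536 -0.0011] [ 0.7026 -0.3383  0.0647]
```

View pics/f1.png

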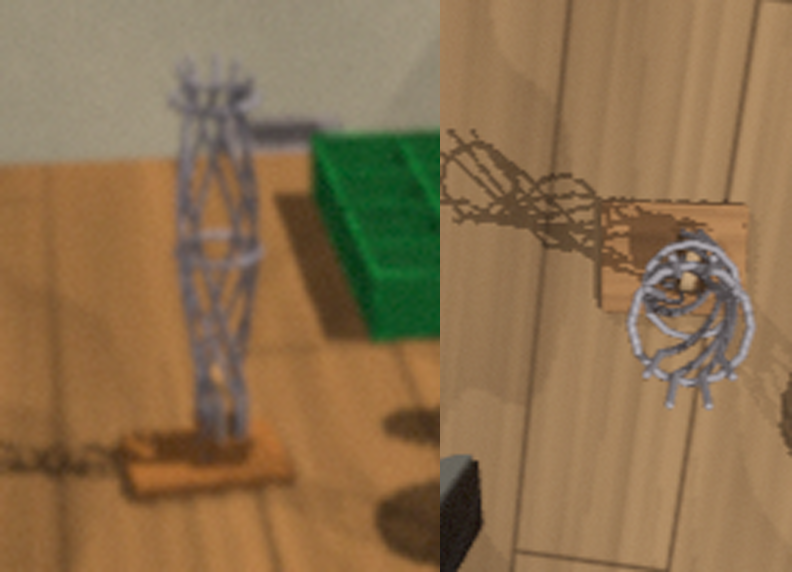

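A label-like patch shows inside the guide's bottom at (217,385) on the left and at (690,268) in the wrist view. To check the stud I'll look from the front, with the tool tilted.

```bash
python3 -m crank '[0,-10,0,-26,0,0,-1,0,-10,0,-26,0,0,-1,0,-10,0,-26,0,0,-1,0,-10,0,-26,0,0,-1,0,-10,0,-26,0,0,-1,0,0,0,0,0,-40,-1,0,0,0,0,0,-40,-1,0,0,0,0,0,-40,-1,0,0,0,0,0,-40,-1,0,0,0,0,0,0,-1,0,0,0,0,0,0,-1]'
python3 - <<'E'
from h import *
np.set_printoptions(precision=4,suppress=True)
p=shot("wrist");W=cloud(p);c=proj(p,[[.51,.105,.04]])[0];print(c)
ax=np.array([.51,.105]); g=np.array([.9895,.143])
hsv=cv2.cvtColor(p["img"],cv2.COLOR_RGB2HSV)
k=(np.hypot(W[...,0]-ax[0],W[...,1]-ax[1])<.022)&(W[...,2]>.02)&(W[...,2]<.12)&(hsv[...,1]>60)
w=W[k];print(len(w),w.min(0),w.max(0),w.mean(0))
x,y=c.astype(int)
cv2.imwrite("pics/f2.png",cv2.resize(p["img"][max(0,y-50):y+35,max(0,x-50):x+50,::-1],None,fx=6.5,fy=6.5,interpolation=cv2.INTER_CUBIC))
E
```

```text
time_s: 13.68
position: [0.456, 0.1566, 0.2952]
orientation: [1.657, 1.877, 0.562]
ft_force: [-0.4, 0.1, 0.9]
width: 1.002
grip_force: 0.0
[166.0355 177.1383]
521 [0.4894 0.0833 0.02  ] [0.5257 0.1265 0.1182] [0.5044 0.1066 0.0539]
```

View pics/f2.png

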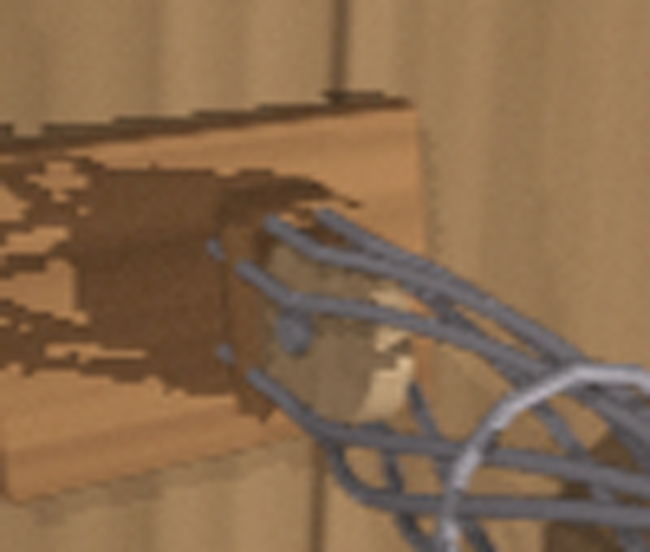

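The front view shows the label standing on the foot between the wires, with its stud at (290,330) facing the front. I'll lift clear and hand in.

```bash
python3 -m crank '[0,0,0,0,0,20,-1,0,0,0,0,0,20,-1,0,0,0,0,0,20,-1,0,0,0,0,0,0,-1,0,0,0,0,0,0,-1]'
python3 - <<'E'
from h import *
p=shot("side");W=cloud(p)
for d in robot.regions_of(p,"tall_label")[:1]: print(d["score"],np.nanmedian(W[d["region"]],0))
print(robot.hand_in())
E
```

```text
time_s: 14.35
position: [0.4558, 0.1566, 0.354]
orientation: [1.658, 1.878, 0.561]
ft_force: [-0.0, 0.3, -0.1]
width: 1.0
grip_force: 0.0
0.61 [ 0.55504297 -0.25298714  0.06031639]
the job is handed in; nothing more can be done
None
```

The short round-topped label stands on the guide's foot between the wires with its stud facing the front, the tall label is still in the rack, and the job was handed in at about 14.4 s with the gripper clear; no verdict came back.

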